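# Zero a paint-thickness probe and hold a reading on the ringed spot

## Robot

A 6-joint arm with a two-finger parallel gripper is mounted at the origin on the work surface. World frame = base frame: x ahead of the robot, y to its left, z up, the work surface at z = 0. Lengths are in m, angles in rad, forces in N, time in s.
With the tool pointing down it reaches from about 0.3 to 0.75 m from the base axis. Payload 8.5 kg.
Tool frame: the origin (TCP) lies on the centre line of the jaws, within the pads' length; the fingertips stand 8 mm ahead of it and the grasp point (between the pads) lies 11 mm behind it (arm.tips_ahead is the distance from the TCP to the fingertips, in m); z points along the fingers, y is the line along which they close (so a half turn about z gives the same grasp; the last joint's range is limited). The gripper opens to 85 mm and grips with 20 to 120 N. Pads are 22 mm wide; open, the fingers measure 114 mm over their backs; the gripper's body (76 mm by 85 mm) begins 54 mm behind the grasp point. The pads swing forward as they close: fully open they stand 13 mm farther back than shut.
Start: joints at [1.015, 0.381, 1.297, -0, 1.464, -0.215], TCP at [0.184, 0.518, 0.239] pointing down, gripper open.
Joint ranges: [-3.11, 3.11], [-0.89, 2.33], [0.22, 2.48], [-1.42, 4.56], [0.17, 2.85], [-2.88, 2.88]. Speed limits (rad/s): [2.39, 2.39, 3.14, 3.14, 3.14, 3.14].

## Interface

Orientations are given as a unit quaternion [x, y, z, w].
In Python, from bench import arm, optics gives the robot as it stands.
- The arm moves only by the tool apply_moves, never from a script. Its argument "motion" is one flat list of numbers, 5 for each row, row after row: the closure in counts, from 0 (fully open) to 255 (shut), then the shift along the tool's x, y, z in mm, then the turn about the tool's z in rad. In form: [fingers, dx, dy, dz, roll, fingers, dx, dy, dz, roll, ...]. A call has exactly 10 rows; each row shifts and turns the commanded pose from where the row before left it, along the tool's axes as they then stand; what a row does not reach is not made up. A row lasts 1/10 s, in which the tool goes at most 50 mm and 8.59 degrees, less where a joint would pass 70% of its speed; a pose out of reach is approached as far as the arm can. A call is refused whole if a number of a shift passes 50 or a number of a turn 0.15, either way. A call with a gripper value outside its range is refused whole. The fingers move at their own pace and stop on an object; "force" is the grip in N (left out, the last holds). Time passes only in rows, so rows that do not move let the fingers close, or fill a call up. It gives the time, the measured TCP pose, the force, the opening and the grip force at its end, in the units of the state.
- arm.get_state(): the state, without advancing time (a new reading comes with each control period).
- optics.get_image(name): name is "side" or "top"; returns a dict with "color" (480x640x3 uint8, red, green, blue), "fx", "fy", "cx", "cy" (pixels), "eye" and "orientation" of the camera in the world. Camera axes: x right, y down, z forward; pixel columns grow to the right and rows downward; lengths in m; the calibration is good to about 2 mm. A picture is of the moment at which its call begins. There is no depth.
- arm.job_done(): hands the job in; it is judged then, once.
The state is a dict: "time_s": time; "joint_pos": joint angles; "qd": joint speeds; "effort": joint torques, N m; "position": TCP position; "orientation": TCP orientation; "force": force on the tool from outside, world axes, zero at the start; "torque": the same for the moment, N m; "finger_gap": finger opening in m; "grasp_force": force on a finger pad.
Only numpy, scipy, OpenCV 4.12 (cv2) and the standard library are available. Lean on these libraries where they do the work, as an engineer would, in place of code of your own. Each camera call takes 0.05 s, during which the arm holds its last target. There are 200 camera calls.

## Task

Take the paint-thickness probe out of its stand, check its zero by touching its sprung point lightly and upright, for about a second, on the middle of the round pad of the bare steel reference block. Then set the point in the middle of the chalk ring on the sloping blue sample and finish while still holding the probe there: square to the painted face and lightly pressed, so that the sprung point gives part of its travel without bottoming. Leave everything else where it is and never press hard.

Things in the scene. Friction and masses are not known exactly. Their poses are not given: they have to be found in the camera images.
- probe: Pen-shaped paint-thickness probe, about 130 g, upright in its stand at the start. Origin: centre of the underside of its steel nose; z runs up along the probe. Nose: round, dia 18, z 0 to 30 mm. Handle: black square bar 28 x 28 mm (sides along the probe's x and y), z 30 to 110 mm; grip it by two parallel sides, e.g. at z 80 mm.
- probe_point (a point): The probe's contact point: the end of its round-ended steel plunger (dia 7), on the probe's axis, 14 mm below the nose underside when free. The plunger is sprung: it starts to give at 1.2 N and takes 0.3 N more for each mm, to its stop at 12 mm (4.8 N), beyond which the probe is rigid.
- plunger (a joint): How far the plunger is pushed into the nose, m: 0 free, 0.012 at its stop.
- stand: Probe stand: fixed grey block 70 x 70 x 52 mm high with an upright round well (dia 21) at its centre, turned any way, left or right of the robot. Origin: centre of its underside. The probe's nose and plunger hang in the well, its handle's lower end rests on the block's top: lift the probe straight up at least 44 mm to free it.
- ref_block: Zero reference: bare steel block 60 x 60 x 20 mm lying flat on the table (570 g, loose), with a round raised bare-metal pad (dia 32, 5 mm high) in the middle of its top. Origin: centre of its underside. It lies on the other side from the stand.
- ref_top (a point): Centre of the top of the reference block's round pad, 25 mm above the table. The pad is level.
- holder: Fixed dark steel base of the sample holder, 160 x 150 x 12 mm, with a stiff friction hinge (level, 30 mm above the table) along the edge facing the robot; from there the sample slopes up, away from the robot, by about 9 to 24 degrees, and light pushes do not shift it. Origin: on the table, 20 mm beyond the base plate's middle; x points away from the hinge, z up.
- panel: The sample: flat blue-painted steel plate 160 x 150 x 5 mm on the sloping holder, turning with its hinge. Origin: middle of the hinge axis; its z is square to the painted face (up and towards the robot), x runs up the slope. The face is at z = 11 mm, x 15 to 175, y -75 to 75 mm. It carries one chalk ring and three chalk crosses (26 mm long).
- ring (a point): Centre of the chalk ring on the painted face, panel coordinates x 120, y -25, z 11 mm. The ring is drawn flat: inner dia 24, outer dia 32.
- blower_a: Rubber dust-blower bulb with a thin red nozzle, standing upright, dia 68, 150 tall. Not part of the job. Origin under its middle.
- blower_b: A second blower bulb like it. Not part of the job. Origin under its middle.
- torch_a: Dark metal pocket torch lying on the table, 150 long, 36 high. Not part of the job. Origin under its middle.
- torch_b: A second such torch. Not part of the job. Origin under its middle.
- tape: Yellow tape-measure case, 70 x 45 x 58 high. Not part of the job. Origin under its middle.

How it is judged:
On the way, in this order (a step that is already met when the one before it is completed fails the run):
1. the probe is held in the gripper, lifted clear of its stand (contact force between the fingers and probe above 2 N and contact force between probe and stand below 0.05 N and z of probe_point in the frame of stand above 0.055 m), for 0.2 s.
2. the probe's point rests lightly (0.8 to 6 N) and upright (within 7 degrees) on the reference pad, within 10 mm of its centre, for 0.4 s (contact force between the fingers and probe above 2 N and contact force between probe and stand below 0.05 N and contact force between probe and ref_block between 0.8 and 6 N and distance between probe_point and ref_top below 0.01 m and angle between probe's own z axis and vertical below 0.12 rad), for 0.4 s.
At the end, for the whole second after the job is handed in: The gripper holds the probe at rest, off stand and block, its point within 10 mm of the ring's centre, its axis within 7 degrees of square to the painted face, pressing it with 0.8 to 6 N, the plunger 0.5 to 11.7 mm in; the hand is off the sample (contact force between the fingers and probe above 2 N and contact force between probe and stand below 0.05 N and distance between probe_point and ring below 0.01 m and angle between the z axis of probe and the z axis of panel, either way round below 0.12 rad and contact force between probe and panel between 0.8 and 6 N and value of joint plunger between 0.0005 and 0.0117 m and contact force between each of the arm, the fingers and panel below 0.05 N and linear speed of probe below 0.02 m/s and contact force between probe and ref_block below 0.05 N); the arm keeps its last pose, push and grip.
It fails at once if the probe is pressed on the sample or the reference block with more than 15 N (contact force between probe and panel above 15 N or contact force between probe and ref_block above 15 N).
It fails at once if the reference block is shoved more than 20 mm (distance of ref_block from where it was at the start of the episode above 0.02 m).
It fails at once if the sample is moved more than 8 mm (distance of ring from where it was at the start of the episode above 0.008 m).
It fails at once if another object on the table is moved more than 30 mm (distance of any of blower_a, blower_b, torch_a, torch_b, tape from where it was at the start of the episode above 0.03 m).
It also fails if it takes over 48 s, if anything falls off the work surface, if the arm or the gripper's body presses on something with over 40 N, if the wrist force passes 120 N, or if a joint passes its speed limit or range.

## Working session

There is one attempt and no reset: what is moved stays moved. The work goes in short steps, Python scripts to look and compute and a tool call to move; the robot and the scene stay as the last step left them, time stands still between calls to the robot, and variables do not carry over. Pictures are saved under pics/ and viewed, at most 12 in all, crops included, and the job is handed in when it is done.

Besides the shell and the picture viewer there is one more tool, called after ">>>" as name(argument=value, ...) on one line, values as JSON. apply_moves: Moves the arm, as the interface text tells. Its arguments: {"type":"object","properties":{"motion":{"type":"array","items":{"type":"number"}},"force":{"type":"number"}},"required":["motion"]}

```bash
mkdir -p pics
cat > h.py <<'E'
import numpy as np, cv2
from scipy.spatial.transform import Rotation as R
from bench import arm, optics
def ray(im,uv):
    d=np.array([(uv[0]-im["cx"])/im["fx"],(uv[1]-im["cy"])/im["fy"],1.0])
    return np.array(im["eye"]),R.from_quat(im["orientation"]).apply(d)
def onz(im,uv,z):
    e,d=ray(im,uv); return e+d*(z-e[2])/d[2]
def proj(im,P):
    q=R.from_quat(im["orientation"]).inv().apply(np.array(P)-im["eye"])
    return np.array([im["fx"]*q[0]/q[2]+im["cx"],im["fy"]*q[1]/q[2]+im["cy"]])
def tri(a,ua,b,ub):
    e1,d1=ray(a,ua);e2,d2=ray(b,ub)
    s=np.linalg.lstsq(np.c_[d1,-d2],e2-e1,rcond=None)[0]
    p,q=e1+d1*s[0],e2+d2*s[1]; return (p+q)/2,np.linalg.norm(p-q)
def snap(n,f):
    im=optics.get_image(n); cv2.imwrite(f,im["color"][:,:,::-1]); return im
E
python3 - <<'E'
from h import *
for n in("top","side"):
    im=snap(n,f"pics/{n}0.png"); print(n,im["eye"],im["orientation"],im["fx"],im["cx"],im["cy"])
    np.save(f"{n}0.npy",im,allow_pickle=True)
print(arm.get_state())
E
```

```text
top [0.39829307 0.0777519  1.25293628] [-0.70299195  0.70849062 -0.04558933  0.04201158] 534.7904881082875 321.3069927514962 236.753183099817
side [ 0.34781222 -0.9289787   1.02366171] [ 0.91642115 -0.09548643  0.03792738 -0.38680244] 585.3480770844109 323.54202073675157 224.10554036808313
{'time_s': 0.1, 'joint_pos': array([ 1.01468390e+00,  3.81127505e-01,  1.29815448e+00,  4.28492755e-06,
        1.46358685e+00, -2.15293469e-01]), 'qd': array([ 5.93468249e-04,  5.31877270e-05, -2.54002077e-03, -1.29882233e-03,
       -3.24146688e-04, -7.52645502e-04]), 'effort': array([ 3.19418505e-03, -4.49221838e+01, -2.31656420e+01, -2.42373862e-04,
        3.69048954e-03, -1.39123819e-05]), 'position': array([0.18370765, 0.5181521 , 0.23878439]), 'orientation': array([ 1.69586103e-01,  9.85515168e-01, -5.90407473e-04, -2.42028331e-04]), 'force': array([ 0.09103576, -1.12144892,  0.74174281]), 'torque': array([ 0.03191354, -0.08001533,  0.0261111 ]), 'grasp_force': 0.0, 'finger_gap': 0.08524147359696264}
```

View pics/top0.png

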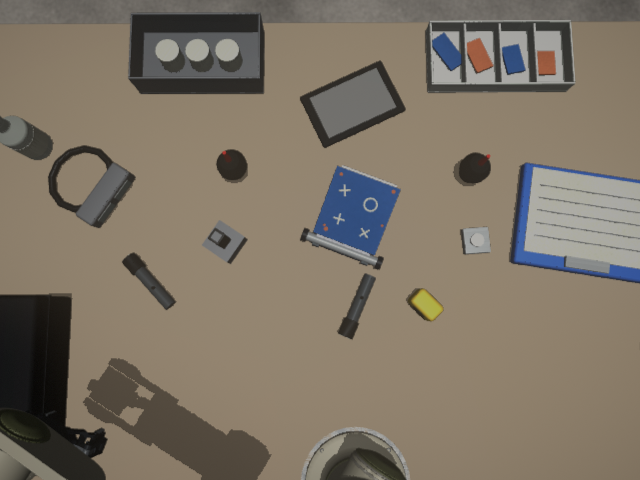

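View pics/side0.png

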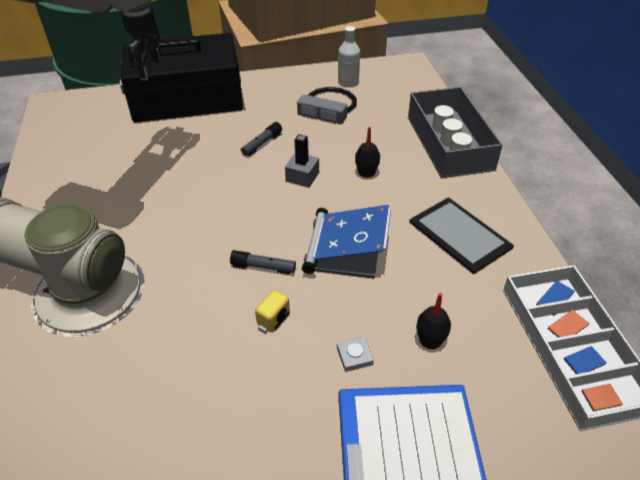

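Top view: the stand with probe is at about (224,241), the steel pad at (477,240), the ring at (371,205) on the blue sample. The side view has the stand at (302,165), the pad at (356,351) and the ring at (361,237).

Run:
```python
from h import *
T=np.load("top0.npy",allow_pickle=True).item();S=np.load("side0.npy",allow_pickle=True).item()
def crop(im,c,h,s):return cv2.resize(im["color"][c[1]-h:c[1]+h,c[0]-h:c[0]+h,::-1],(s,s),interpolation=cv2.INTER_CUBIC)
a=np.hstack([crop(T,(224,241),25,400),crop(S,(302,165),40,400)]);cv2.imwrite("pics/st.png",a)
# top: blue panel, ring
for n,im in(("T",T),("S",S)):
    hsv=cv2.cvtColor(im["color"],cv2.COLOR_RGB2HSV)
    m=cv2.inRange(hsv,(105,130,50),(125,255,255))
    w=(300,150,410,275) if n=="T" else (300,195,400,285)
    k=np.zeros_like(m);k[w[1]:w[3],w[0]:w[2]]=1
    m*=k
    cs,_=cv2.findContours(m,cv2.RETR_EXTERNAL,cv2.CHAIN_APPROX_NONE);c=max(cs,key=cv2.contourArea)
    hull=cv2.convexHull(c);q=cv2.approxPolyDP(hull,6,True)[:,0];print(n,"panel",q.tolist())
    f=np.zeros_like(m);cv2.drawContours(f,[hull],-1,255,-1);f=cv2.erode(f,np.ones((7,7)))
    wh=(f>0)&(hsv[:,:,1]<130)&(hsv[:,:,2]>120)
    nn,l,st,ce=cv2.connectedComponentsWithStats(wh.astype(np.uint8),connectivity=8)
    for i in range(1,nn):
        if st[i,4]>8:print(st[i].tolist(),ce[i].round(2), (st[i,0]+st[i,2]/2-.5,st[i,1]+st[i,3]/2-.5))
    # pad
    b=(450,215,505,265) if n=="T" else (330,330,380,375)
    m=((hsv[:,:,1]<60)&(hsv[:,:,2]>90)).astype(np.uint8);k=np.zeros_like(m);k[b[1]:b[3],b[0]:b[2]]=1;m*=k
    cs,_=cv2.findContours(m,cv2.RETR_EXTERNAL,cv2.CHAIN_APPROX_NONE);c=max(cs,key=cv2.contourArea);print("block",cv2.minAreaRect(c))
    m2=m*(hsv[:,:,2]>195);g=np.argwhere(m2);print("pad",len(g),g.mean(0)[::-1] if len(g) else 0, hsv[:,:,2][b[1]:b[3],b[0]:b[2]].max())
```

```text
T panel [[337, 167], [399, 190], [373, 254], [314, 231]]
[338, 184, 13, 13, 68] [344.12 189.97] (np.float64(344.0), np.float64(190.0))
[362, 197, 16, 16, 129] [369.85 204.4 ] (np.float64(369.5), np.float64(204.5))
[332, 213, 13, 12, 71] [338.32 218.45] (np.float64(338.0), np.float64(218.5))
[358, 227, 12, 12, 73] [363.78 232.73] (np.float64(363.5), np.float64(232.5))
block ((482.0, 239.5), (49.0, 44.0), 90.0)
pad 0 0 176
S panel [[387, 206], [381, 250], [315, 258], [326, 213]]
[362, 212, 12, 9, 55] [367.64 216.47] (np.float64(367.5), np.float64(216.0))
[328, 216, 7, 6, 26] [330.81 218.38] (np.float64(331.0), np.float64(218.5))
[336, 219, 11, 9, 52] [341.06 223.02] (np.float64(341.0), np.float64(223.0))
[353, 231, 16, 12, 110] [360.42 236.51] (np.float64(360.5), np.float64(236.5))
[328, 239, 10, 9, 57] [332.84 243.23] (np.float64(332.5), np.float64(243.0))
[376, 244, 4, 4, 13] [377.46 245.46] (np.float64(377.5), np.float64(245.5))
[342, 250, 4, 3, 9] [343.33 251.22] (np.float64(343.5), np.float64(251.0))
block ((354.5, 352.0), (44.0, 49.0), 90.0)
pad 1421 [354.76073188 350.35397607] 233
```

View pics/st.png

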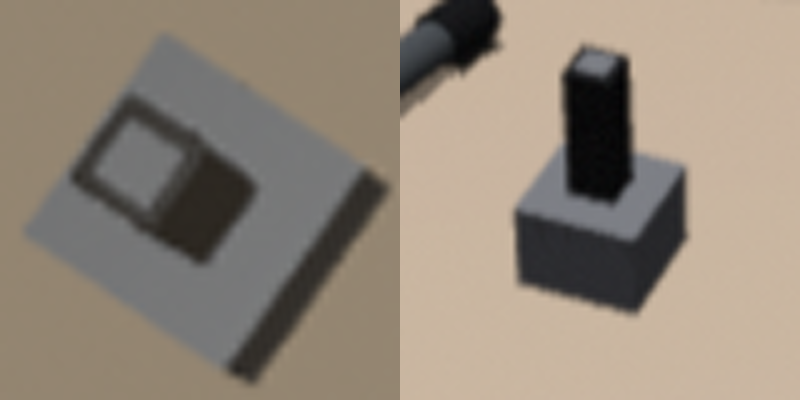

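The crop shows the handle's top square centred near full-image pixel (216.0,235.3) and the stand's top face centred near (222.9,240.5), both turned the same way. Next I work out world positions.

Run:
```python
from h import *
T=np.load("top0.npy",allow_pickle=True).item();S=np.load("side0.npy",allow_pickle=True).item()
tc=lambda p:(199+(p[0]+.5)/8-.5,216+(p[1]+.5)/8-.5)
print("handle top",onz(T,tc((138,157)),.132),"stand top",onz(T,tc((195,200)),.052))
A,B,C,D=[onz(T,tc(p),.052) for p in((163,33),(362,165),(230,372),(25,232))]
for p,q in((A,B),(D,C),(A,D),(B,C)):
    d=q-p;print("edge",np.degrees(np.arctan2(d[1],d[0])),np.linalg.norm(d))
ps=[]
for n,a,b in(("ring",(369.7,204.45),(360.45,236.5)),("c1",(344,190),(367.6,216.3)),("c2",(338.2,218.5),(341,223)),("c3",(363.7,232.6),(332.7,243.1)),
  ("FL",(337,167),(387,206)),("FR",(399,190),(381,250)),("NR",(373,254),(315,258)),("NL",(314,231),(326,213))):
    p,e=tri(T,a,S,b);ps.append(p);print(n,p.round(4),round(e,4))
P=np.array(ps)[:6];c=P.mean(0);n=np.linalg.svd(P-c)[2][2];n*=np.sign(n[2]);print("n",n,np.degrees(np.arccos(n[2])),((P-c)@n).round(4), "downhill az",np.degrees(np.arctan2(n[1],n[0])))
# pads
for n,im,b in(("T",T,(455,220,500,262)),("S",S,(332,332,378,374))):
    g=im["color"][b[1]:b[3],b[0]:b[2],::-1]
    cv2.imwrite(f"pics/pad{n}.png",cv2.resize(g,(400,400*g.shape[0]//g.shape[1]),interpolation=cv2.INTER_CUBIC))
a=cv2.imread("pics/padT.png");b=cv2.imread("pics/padS.png");h=min(len(a),len(b));cv2.imwrite("pics/pad.png",np.hstack([a[:h],b[:h]]))
```

```text
handle top [0.54294745 0.29418381 0.132     ] stand top [0.54090791 0.29334964 0.052     ]
edge -123.90666460225354 0.06843792717251562
edge -124.45575907596546 0.07072489630195808
edge 146.07889773213532 0.06810566495633896
edge 147.98066939618514 0.0688207787532364
ring [ 0.6155 -0.0371  0.0803] 0.0011
c1 [0.6476 0.0199 0.0841] 0.0018
c2 [0.5871 0.0328 0.0623] 0.0014
c3 [ 0.5547 -0.0244  0.0591] 0.002
FL [0.698  0.0352 0.0932] 0.0013
FR [ 0.6446 -0.1009  0.0958] 0.0011
NR [ 0.5083 -0.0461  0.0424] 0.0008
NL [0.5617 0.0875 0.0491] 0.0002
n [-0.2798742   0.11845967  0.95270024] 17.69269515622449 [ 0.0007  0.0021 -0.0002 -0.0009 -0.0015 -0.0002] downhill az 157.05898294038786
```

View pics/pad.png

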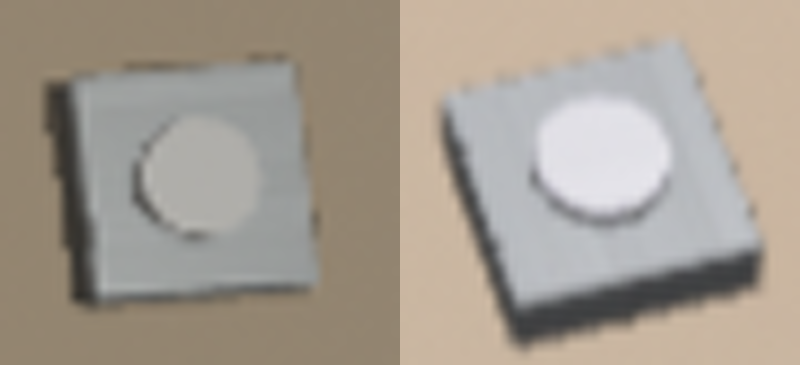

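The pad is near (477.1,239.4) in the top view and (354.9,349.2) in the side view. The sample slopes about 17.7° with yaw of about -21.4°. The tool can't tilt, so after the zero check I'll tip the probe in the grip about tool y by pushing its nose against the fixed stand.

>>> apply_moves(motion=[0,-46,-10,0,0,0,-46,-10,0,0,0,-46,-10,0,0,0,-46,-10,0,0,0,-46,-10,0,0,0,-46,-10,0,0,0,-46,-10,0,0,0,-46,-10,0,0,0,-45,-11,0,0.12,0,0,0,0,0.12], force=30)

```text
time_s: 1.1
position: [0.5465, 0.2909, 0.2378]
orientation: [0.291, 0.957, -0.001, -0.0]
force: [-0.9, 0.5, -0.4]
finger_gap: 0.0853
grasp_force: 0.0
```

```bash
cat >> h.py <<'E'
def delta(target,phi=None):
    s=arm.get_state();r=R.from_quat(s["orientation"]);x=r.as_matrix()[:,0]
    print("t",round(s["time_s"],2),"pos",s["position"].round(4),"phi",round(np.degrees(np.arctan2(x[1],x[0])),2),"tool z",r.as_matrix()[:,2].round(4),"gap",round(s["finger_gap"],4),"F",s["force"].round(2),"j",s["joint_pos"].round(2),"grip",s["grasp_force"])
    print("tool delta mm",(r.inv().apply(np.array(target)-s["position"])*1000).round(1))
E
python3 - <<'E'
from h import *
T=np.load("top0.npy",allow_pickle=True).item();S=np.load("side0.npy",allow_pickle=True).item()
delta((.542,.294,.091))
print("pad tri",tri(T,(477.1,239.4),S,(354.9,349.2)),onz(T,(477.1,239.4),.025),onz(S,(354.9,349.2),.025))
E
```

```text
t 1.1 pos [0.5465 0.2909 0.2378] phi 146.14 tool z [-6.0e-04 -1.3e-03 -1.0e+00] gap 0.0853 F [-0.91  0.47 -0.41] j [ 0.3   0.51  1.09 -0.    1.54 -0.68] grip 0.0
tool delta mm [  5.5   0.3 146.8]
pad tri (array([ 0.54171372, -0.28969287,  0.02504031]), np.float64(0.001342488961521007)) [ 0.54239195 -0.28978671  0.025     ] [ 0.54104089 -0.28967344  0.025     ]
```

>>> apply_moves(motion=[0,5,0,30,0,0,0,0,35,0,0,0,0,35,0,0,0,0,32,0,0,0,0,15,0,0,0,0,0,0,255,0,0,0,0,255,0,0,0,0,255,0,0,0,0,255,0,0,0,0])

```text
time_s: 2.1
position: [0.5387, 0.2974, 0.0931]
orientation: [0.286, 0.958, 0.0, 0.001]
force: [-0.5, -1.5, 2.8]
finger_gap: 0.0284
grasp_force: 3.5
```

Run:
```python
from h import *
delta((.542,.294,.091))
```

```text
t 2.1 pos [0.5387 0.2974 0.0931] phi 146.72 tool z [ 1.3e-03  4.0e-04 -1.0e+00] gap 0.0284 F [-0.51 -1.48  2.81] j [ 0.31  0.62  1.32  0.    1.2  -0.68] grip 3.5054170712828636
tool delta mm [-4.6 -1.   2.1]
```

>>> apply_moves(motion=[255,0,0,0,0,255,0,0,0,0,255,0,0,0,0,255,0,0,-5,0,255,0,0,-15,0,255,0,0,-20,0,255,0,0,-20,0,255,0,0,-20,0,255,0,0,0,0,255,0,0,0,0])

```text
time_s: 3.1
position: [0.5382, 0.2972, 0.1716]
orientation: [0.286, 0.958, -0.0, -0.0]
force: [0.5, -0.2, -2.0]
finger_gap: 0.0273
grasp_force: 35.3
```

Run:
```python
from h import *
delta((.542,-.2897,.2))
T=snap("top","pics/t1.png");S=snap("side","pics/s1.png");s=arm.get_state()
a,b=proj(S,s["position"]).astype(int);c,d=proj(T,s["position"]).astype(int)
f=lambda im,a,b,h:cv2.resize(im["color"][b-h:b+h,a-h:a+h,::-1],(400,400),interpolation=cv2.INTER_CUBIC)
cv2.imwrite("pics/l1.png",np.hstack([f(S,a,b,50),f(T,c,d,50)]));print(a,b,c,d)
```

```text
t 3.1 pos [0.5382 0.2972 0.1716] phi 146.72 tool z [-7.e-04 -3.e-04 -1.e+00] gap 0.0273 F [ 0.48 -0.23 -2.04] j [ 0.31  0.55  1.22 -0.    1.38 -0.68] grip 35.264877676963806
tool delta mm [-325.2 -488.6  -28.2]
299 123 210 235
```

View pics/l1.png

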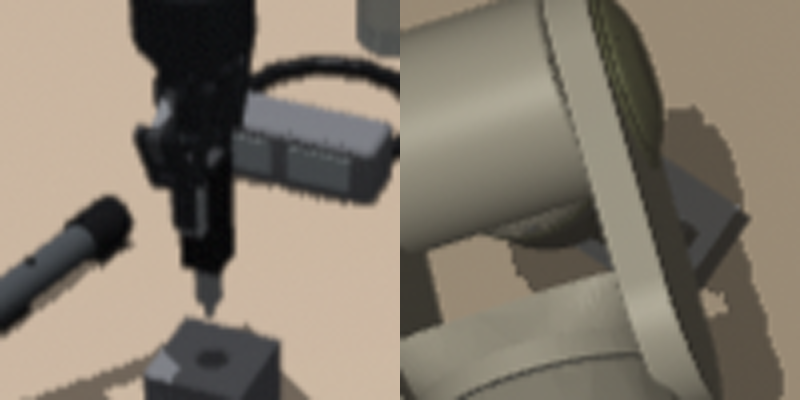

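The side view shows the probe hanging upright in the grip, with its point at about (301,151) over the well at (302,162). I'll move over to the pad.

>>> apply_moves(motion=[255,0,0,-30,0,255,0,0,-30,0,255,-20,-30.5,0,0,255,-26,-39.5,0,0,255,-26,-39.5,0,0,255,-26,-39.5,0,0,255,-26,-39.5,0,0,255,-26,-39.5,0,0,255,-26,-39.5,0,0,255,-26,-39.5,0,0])

```text
time_s: 4.2
position: [0.5383, -0.072, 0.2312]
orientation: [0.286, 0.958, 0.0, -0.001]
force: [0.6, -0.4, -1.3]
finger_gap: 0.0276
grasp_force: 35.1
```

>>> apply_moves(motion=[255,-26,-39.5,0,0,255,-26,-39.5,0,0,255,-26,-39.5,0,0,255,-24,-36.5,0,0,255,-16,-24,0,0,255,0,0,20,0,255,0,0,20,0,255,0,0,20,0,255,0,0,0,0,255,0,0,0,0])

```text
time_s: 5.2
position: [0.5393, -0.2846, 0.172]
orientation: [0.286, 0.958, 0.0, -0.001]
force: [-0.0, -0.3, -1.7]
finger_gap: 0.0276
grasp_force: 35.1
```

Run:
```python
from h import *
delta((.5377,-.2871,.11))
T=snap("top","pics/t2.png");S=snap("side","pics/s2.png");s=arm.get_state()
pt=s["position"]+R.from_quat(s["orientation"]).apply([-.0048,0,.085]);print("pt",pt,proj(S,pt),proj(S,(.5417,-.2897,.025)))
a,b=proj(S,pt).astype(int);h=60;b=min(b,419)
cv2.imwrite("pics/l2.png",cv2.resize(S["color"][b-h:b+h,a-h:a+h,::-1],(600,600),interpolation=cv2.INTER_CUBIC));print(a-h,b-h)
```

```text
t 5.2 pos [ 0.5393 -0.2846  0.172 ] phi 146.72 tool z [-9.e-04  7.e-04 -1.e+00] gap 0.0276 F [-0.01 -0.32 -1.74] j [-0.68  0.54  1.23 -0.    1.37 -1.67] grip 35.13225317001343
tool delta mm [-0.1 -3.  62. ]
pt [ 0.54381937 -0.2875207   0.08825484] [357.10840247 329.4558358 ] [355.22255233 349.15305756]
297 269
```

View pics/l2.png

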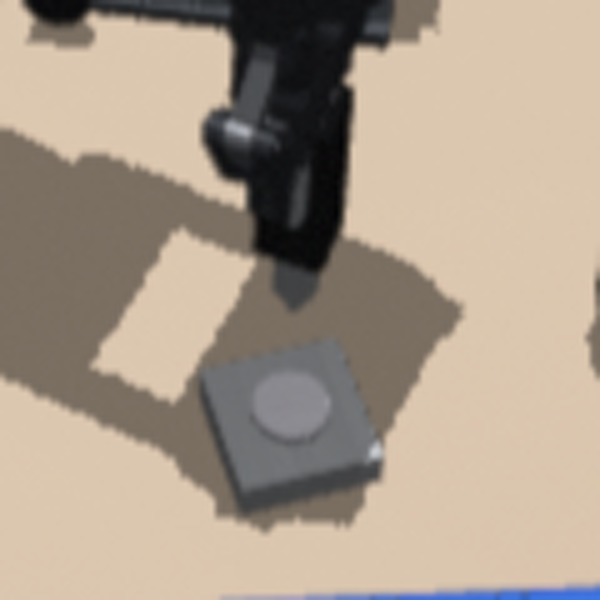

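The point is at about (355.6,331), straight above the pad at (355,349.5). It's lined up to within a few mm, so I'll go down gently.

>>> apply_moves(motion=[255,-1,-2,16,0,255,0,0,16,0,255,0,0,14,0,255,0,0,8,0,255,0,0,4,0,255,0,0,3,0,255,0,0,2,0,255,0,0,2,0,255,0,0,0,0,255,0,0,0,0])

```text
time_s: 6.3
position: [0.5393, -0.287, 0.1078]
orientation: [0.286, 0.958, -0.0, 0.0]
force: [1.0, -0.3, -0.5]
finger_gap: 0.0277
grasp_force: 35.4
```

Run:
```python
from h import *
delta((.5377,-.2871,.11))
S=snap("side","pics/s3.png");s=arm.get_state()
a,b,h=355,340,40
cv2.imwrite("pics/l3.png",cv2.resize(S["color"][b-h:b+h,a-h:a+h,::-1],(480,480),interpolation=cv2.INTER_CUBIC))
```

```text
t 6.3 pos [ 0.5393 -0.287   0.1078] phi 146.72 tool z [ 8.e-04 -6.e-04 -1.e+00] gap 0.0277 F [ 1.01 -0.33 -0.51] j [-0.68  0.6   1.31 -0.    1.22 -1.67] grip 35.35938262939453
tool delta mm [ 1.3 -1.  -2.2]
```

View pics/l3.png

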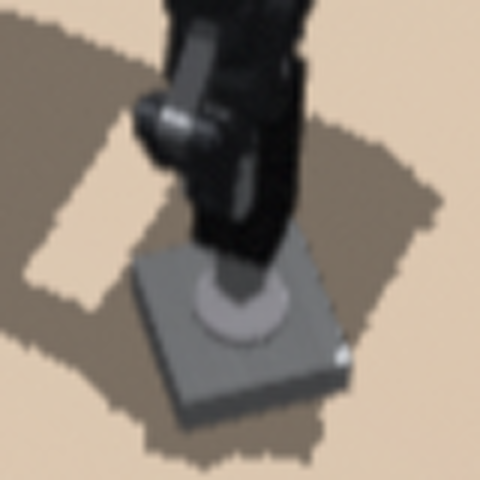

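The point is over the pad's centre, at about (355,350). The wrist force has risen by about 1.3 N, so it's just touching. I'll go a bit further and dwell.

>>> apply_moves(motion=[255,0,0,2,0,255,0,0,2,0,255,0,0,0,0,255,0,0,0,0,255,0,0,0,0,255,0,0,0,0,255,0,0,0,0,255,0,0,0,0,255,0,0,0,0,255,0,0,0,0])

```text
time_s: 7.35
position: [0.5391, -0.2869, 0.1034]
orientation: [0.286, 0.958, -0.0, 0.0]
force: [1.3, -0.9, 1.3]
finger_gap: 0.0277
grasp_force: 35.6
```

Run:
```python
from h import *
delta((.5377,-.2871,.11))
```

```text
t 7.35 pos [ 0.5391 -0.2869  0.1034] phi 146.72 tool z [ 2.e-04 -2.e-04 -1.e+00] gap 0.0277 F [ 1.29 -0.95  1.26] j [-0.68  0.61  1.32 -0.    1.22 -1.67] grip 35.61310350894928
tool delta mm [ 1.1 -1.  -6.6]
```

The contact force is about 3 N for over a second, so the zero check is done. Now I'll lift, go to the outer side of the stand and set up the tipping push.

>>> apply_moves(motion=[255,0,0,-15,0,255,0,0,-35,0,255,0,0,-35,0,255,0,0,-35,0,255,15,27.3,0,0,255,22,40,0,0,255,22,40,0,0,255,22,40,0,0,255,22,40,0,0,255,22,40,0,0])

```text
time_s: 8.35
position: [0.5585, -0.0262, 0.2226]
orientation: [0.286, 0.958, 0.0, -0.001]
force: [-0.3, 0.7, -1.7]
finger_gap: 0.0277
grasp_force: 35.2
```

>>> apply_moves(motion=[255,22,40,0,0,255,22,40,0,0,255,22,40,0,0,255,22,40,0,0,255,22,40,0,0,255,22,40,0,0,255,22,40,0,0,255,10.5,19.4,0,0,255,0,0,0,0,255,0,0,0,0])

```text
time_s: 9.35
position: [0.5855, 0.3122, 0.2224]
orientation: [0.286, 0.958, -0.001, -0.001]
force: [-0.5, -0.2, -1.3]
finger_gap: 0.0278
grasp_force: 35.1
```

Run:
```python
from h import *
delta((.5826,.2667,.1104))
T=np.load("top0.npy",allow_pickle=True).item();print("blower",onz(T,(231,167),.04))
```

```text
t 9.35 pos [0.5855 0.3122 0.2224] phi 146.76 tool z [-0.0021 -0.001  -1.    ] gap 0.0278 F [-0.55 -0.2  -1.31] j [ 0.31  0.6   0.97 -0.    1.58 -0.68] grip 35.09220063686371
tool delta mm [-22.6 -39.4 112. ]
blower [0.71416403 0.27932209 0.04      ]
```

>>> apply_moves(motion=[255,-11,-20,0,0,255,-11.5,-19.5,0,0,255,0,0,0,0,255,0,0,25,0,255,0,0,30,0,255,0,0,30,0,255,0,0,20,0,255,0,0,7,0,255,0,0,0,0,255,0,0,0,0], force=25)

```text
time_s: 10.35
position: [0.5838, 0.2669, 0.1126]
orientation: [0.287, 0.958, 0.0, 0.001]
force: [0.7, 1.3, -1.1]
finger_gap: 0.0282
grasp_force: 35.2
```

Run:
```python
from h import *
delta((.5826,.2667,.1104))
S=snap("side","pics/s4.png");s=arm.get_state()
pt=s["position"]+R.from_quat(s["orientation"]).apply([-.0048,0,.085]);print(proj(S,pt))
a,b,h=310,150,50
cv2.imwrite("pics/l4.png",cv2.resize(S["color"][b-h:b+h,a-h:a+h,::-1],(600,600),interpolation=cv2.INTER_CUBIC))
```

```text
t 10.35 pos [0.5838 0.2669 0.1126] phi 146.7 tool z [ 1.8e-03  5.0e-04 -1.0e+00] gap 0.0282 F [ 0.68  1.27 -1.09] j [ 0.24  0.64  1.21  0.    1.28 -0.74] grip 35.1858526468277
tool delta mm [ 0.9 -0.8  2.2]
[321.89318048 173.17700375]
```

View pics/l4.png

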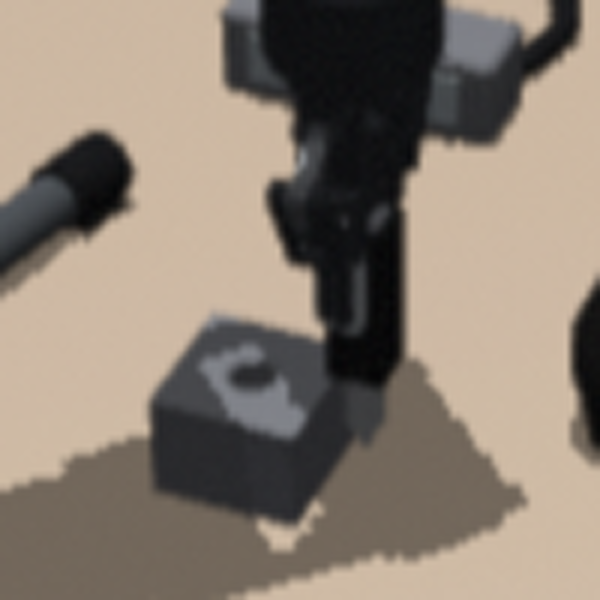

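The nose stands beside the stand's outer face, at about (371,170), and its edge is at nose height. I'll push towards the stand, tool +x.

>>> apply_moves(motion=[255,4,0,2,0,255,4,0,0,0,255,3,0,0,0,255,3,0,0,0,255,3,0,0,0,255,3,0,0,0,255,3,0,0,0,255,3,0,0,0,255,3,0,0,0,255,0,0,0,0])

```text
time_s: 11.4
position: [0.5595, 0.2826, 0.1096]
orientation: [0.286, 0.958, -0.0, 0.001]
force: [3.3, -3.5, -2.7]
finger_gap: 0.0277
grasp_force: 34.9
```

Run:
```python
from h import *
delta((.5826,.2667,.1104))
S=snap("side","pics/s5.png")
a,b,h=310,150,50
cv2.imwrite("pics/l5.png",cv2.resize(S["color"][b-h:b+h,a-h:a+h,::-1],(600,600),interpolation=cv2.INTER_CUBIC))
```

```text
t 11.4 pos [0.5595 0.2826 0.1096] phi 146.73 tool z [ 2.e-03 -9.e-04 -1.e+00] gap 0.0277 F [ 3.28 -3.47 -2.69] j [ 0.28  0.62  1.26 -0.    1.25 -0.71] grip 34.906986951828
tool delta mm [-28.1  -0.6  -0.7]
```

View pics/l5.png

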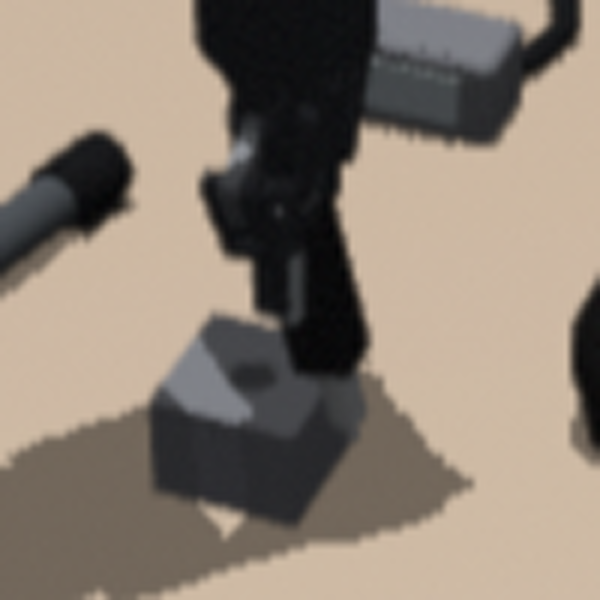

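The probe is tipping in the grip with a push of about 5 N, and its lower end leans away from the stand by roughly 15°. Another 4 mm should do it, then I'll back off and lift.

>>> apply_moves(motion=[255,2,0,0,0,255,2,0,0,0,255,0.5,0,0,0,255,0,0,0,0,255,-4,0,0,0,255,-10,0,0,0,255,-10,0,-15,0,255,0,0,-40,0,255,0,0,-45,0,255,0,0,0,0], force=40)

```text
time_s: 12.45
position: [0.5775, 0.2727, 0.2159]
orientation: [0.286, 0.958, 0.003, 0.005]
force: [0.5, 0.3, -1.1]
finger_gap: 0.0275
grasp_force: 40.1
```

Run:
```python
from h import *
delta((.5826,.2667,.1104))
```

```text
t 12.45 pos [0.5775 0.2727 0.2159] phi 146.72 tool z [ 0.0109  0.0035 -0.9999] gap 0.0275 F [ 0.51  0.25 -1.11] j [ 0.26  0.55  1.08  0.    1.5  -0.73] grip 40.14536798000336
tool delta mm [ -6.8  -3.1 105.5]
```

>>> apply_moves(motion=[255,-13,-18,0,0,255,-24,-35,0,0,255,-24,-35,0,0,255,-24,-35,0,0,255,-24,-35,0,0,255,-24,-35,0,0,255,-24,-35,0,0,255,-12,-17,0,-0.1,255,0,0,0,-0.108,255,0,0,0,0])

```text
time_s: 13.45
position: [0.582, -0.0261, 0.2087]
orientation: [0.186, 0.983, 0.0, -0.001]
force: [-1.0, 0.2, -0.6]
finger_gap: 0.0273
grasp_force: 40.1
```

Run:
```python
from h import *
delta((.5843,-.025,.187))
S=snap("side","pics/s6.png");T=snap("top","pics/t6.png");s=arm.get_state()
np.save("S6.npy",S,allow_pickle=True)
pt=s["position"]+R.from_quat(s["orientation"]).apply([-.0335,0,.0783]);print(pt,proj(S,pt))
a,b=350,205
cv2.imwrite("pics/l6.png",cv2.resize(np.hstack([S["color"][b-60:b+60,a-60:a+60,::-1],T["color"][145:265,300:420,::-1]]),(800,400),interpolation=cv2.INTER_CUBIC))
```

```text
t 13.45 pos [ 0.582  -0.0261  0.2087] phi 158.62 tool z [-1.2e-03  9.0e-04 -1.0e+00] gap 0.0273 F [-1.01  0.23 -0.62] j [-0.25  0.46  1.26  0.    1.43 -1.45] grip 40.05882382392883
tool delta mm [-1.8  1.9 21.7]
[ 0.61311048 -0.03736492  0.13060376] [360.55742565 220.64811967]
```

View pics/l6.png

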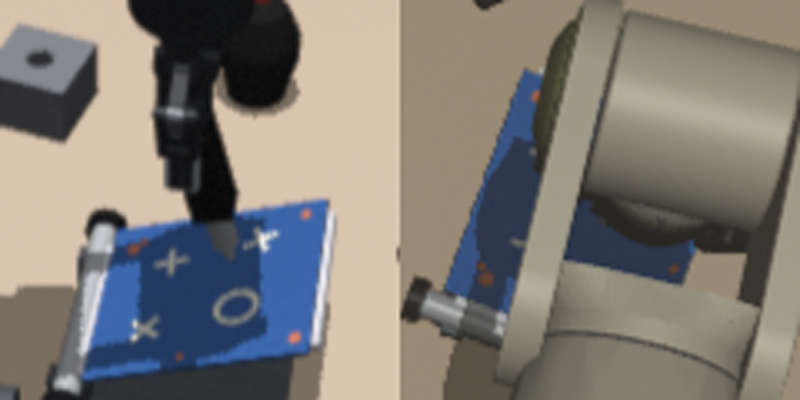

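The side view shows the tipped point at about (360.8,222.4), against a prediction of (360.6,220.6). It's right above the ring at (360.5,237). I'll check the tilt numerically from the handle's right edge.

Run:
```python
from h import *
S=np.load("S6.npy",allow_pickle=True).item()
s=arm.get_state();r=R.from_quat(s["orientation"]);p=s["position"]
e0=np.array([290+213/3.333,145+115/3.333]);e1=np.array([290+238/3.333,145+190/3.333]);d=e1-e0
print("obs",np.degrees(np.arctan2(d[0],d[1])))
for th in(12,15,18,21,24):
    t=np.radians(th);ax=r.apply([-np.sin(t),0,np.cos(t)]);g=p+r.apply([-.001,0,-.011])
    px=r.apply([np.cos(t),0,np.sin(t)]);off=[px*a+r.apply([0,b,0]) for a in(-.018,.010) for b in(-.014,.014)]
    L=[]
    for o in off:
        q=proj(S,g+o+ax*.05)-proj(S,g+o-ax*.0);L.append(round(float(np.degrees(np.arctan2(q[0],q[1]))),1))
    print(th,L,proj(S,g-px*.0039+ax*.095).round(1))
print("ring",proj(S,(.6155,-.0371,.079)))
# edge line fit of the dark handle, right side, by rows
g=cv2.cvtColor(S["color"],cv2.COLOR_RGB2GRAY)
rows=range(181,201);xs=[]
for y in rows:
    l=g[y,345:375].astype(int);k=np.where(l<45)[0];xs.append(345+k.max() if len(k) else np.nan)
print(xs)
```

```text
obs 18.43494882292199
12 [12.9, 12.6, 13.9, 13.6] [356.5 221.1]
15 [16.5, 16.2, 17.5, 17.2] [358.7 220.9]
18 [20.1, 19.8, 21.1, 20.7] [360.8 220.6]
21 [23.6, 23.2, 24.5, 24.1] [362.9 220.3]
24 [27.0, 26.6, 27.8, 27.4] [365.  219.8]
ring [360.64534955 236.85539145]
[np.int64(353), np.int64(354), np.int64(354), np.int64(354), np.int64(355), np.int64(355), np.int64(355), np.int64(355), np.int64(356), np.int64(356), np.int64(356), np.int64(357), np.int64(357), np.int64(357), np.int64(357), np.int64(358), np.int64(358), np.int64(358), np.int64(359), np.int64(359)]
```

>>> apply_moves(motion=[255,-2,2,10,0,255,0,0,12,0,255,0,0,10,0,255,0,0,6,0,255,0,0,4,0,255,-0.6,0,2,0,255,-0.6,0,2,0,255,0,0,0,0,255,0,0,0,0,255,0,0,0,0])

```text
time_s: 14.55
position: [0.5859, -0.0247, 0.1636]
orientation: [0.185, 0.983, -0.0, 0.0]
force: [-0.1, 0.5, -1.0]
finger_gap: 0.0275
grasp_force: 40.1
```

Run:
```python
from h import *
delta((.5843,-.025,.157))
S=snap("side","pics/s7.png")
a,b=350,205
cv2.imwrite("pics/l7.png",cv2.resize(S["color"][b-10:b+60,a-40:a+50,::-1],(720,560),interpolation=cv2.INTER_CUBIC))
```

```text
t 14.55 pos [ 0.5859 -0.0247  0.1636] phi 158.64 tool z [ 5.e-04 -2.e-04 -1.e+00] gap 0.0275 F [-0.08  0.46 -1.04] j [-0.24  0.51  1.32 -0.    1.32 -1.44] grip 40.08294939994812
tool delta mm [ 1.4 -0.9  6.6]
```

View pics/l7.png

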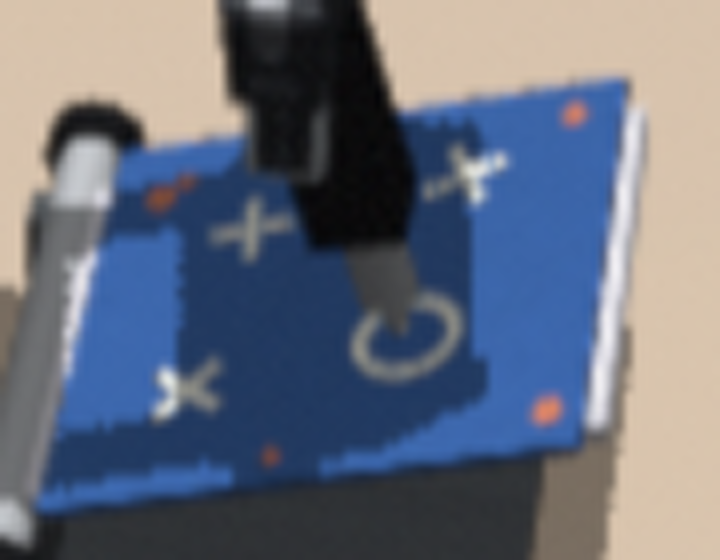

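The point is at about (360.0,236.0), within 1.5 px of the ring's centre (361,237) and still about 6 mm above it. I'll continue along the probe's axis.

>>> apply_moves(motion=[255,-0.6,0,2,0,255,-0.6,0,2,0,255,-0.6,0,2,0,255,-0.3,0,1,0,255,-0.3,0,1,0,255,-0.3,0,1,0,255,0,0,0,0,255,0,0,0,0,255,0,0,0,0,255,0,0,0,0])

```text
time_s: 15.6
position: [0.5883, -0.0256, 0.1544]
orientation: [0.185, 0.983, -0.0, 0.0]
force: [-1.5, -0.0, 1.3]
finger_gap: 0.0277
grasp_force: 40.4
```

Run:
```python
from h import *
delta((.5843,-.025,.157))
```

```text
t 15.6 pos [ 0.5883 -0.0256  0.1544] phi 158.64 tool z [ 1.e-04 -0.e+00 -1.e+00] gap 0.0277 F [-1.54 -0.02  1.31] j [-0.24  0.52  1.32 -0.    1.3  -1.44] grip 40.36868333816528
tool delta mm [ 4.  -0.9 -2.6]
```

>>> apply_moves(motion=[255,-0.3,0,1,0,255,-0.3,0,0.5,0,255,0,0,0,0,255,0,0,0,0,255,0,0,0,0,255,0,0,0,0,255,0,0,0,0,255,0,0,0,0,255,0,0,0,0,255,0,0,0,0])

```text
time_s: 16.6
position: [0.5889, -0.0258, 0.1528]
orientation: [0.185, 0.983, 0.0, -0.0]
force: [-1.5, 0.7, 1.7]
finger_gap: 0.0273
grasp_force: 40.4
```

Run:
```python
from h import *
F=[]
for i in range(10):
    S=optics.get_image("side");F.append(arm.get_state()["force"])
print(np.mean(F,0),np.std(F,0));delta((.5843,-.025,.157))
a,b=350,205
cv2.imwrite("pics/l8.png",cv2.resize(S["color"][b-10:b+60,a-40:a+50,::-1],(720,560),interpolation=cv2.INTER_CUBIC))
```

```text
[-1.48544751  0.92931897  1.58369705] [0.49832219 0.60714072 0.49697956]
t 17.1 pos [ 0.5889 -0.0259  0.1528] phi 158.64 tool z [-0. -0. -1.] gap 0.0276 F [-1.25  0.61  1.64] j [-0.24  0.52  1.32 -0.    1.3  -1.44] grip 40.4228013753891
tool delta mm [ 4.6 -0.9 -4.2]
```

View pics/l8.png

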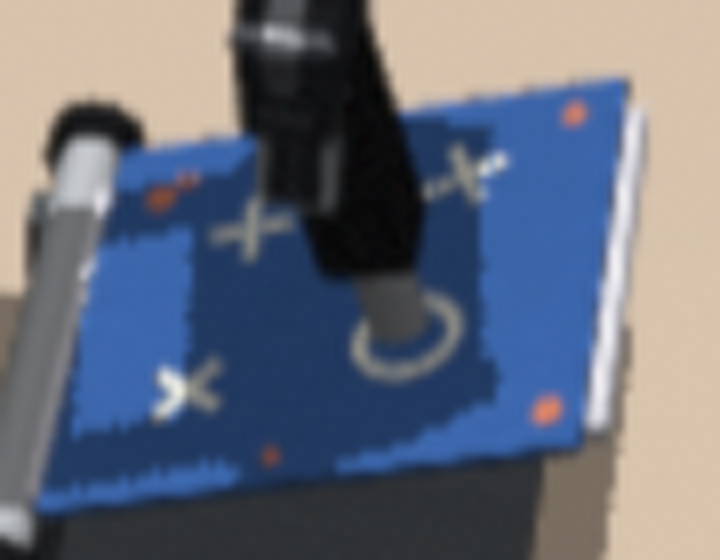

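The point sits inside the ring at about (360.3,238), against a centre of (361,237). The force is about 3 N with the plunger partly in, so I'm handing in.

```bash
python3 -c "
from bench import arm
print(arm.job_done())"
```

```text
the job is handed in; nothing more can be done
None
```

I handed the job in with the zero check done and the probe still held on the ring, about square to the painted face and pressing with an estimated 3 N; the hand-in gave no verdict.

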